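# Shim the rocking inspection scope

### The job

The inspection scope on the bench rocks because one of its four feet is too short. Without gripping or lifting anything, push the wooden wedge, thin end first, under that short foot until it is snug, so that the scope no longer rocks but is not jacked up or shoved out of place; then check it by pressing a fingertip firmly (about 10 N) straight down on the corner of the base plate above that foot, and finish while still holding that corner pressed down. Leave the torch, the tub and the slide box where they stand.

Things in the scene. Friction and masses are not known exactly. Their poses are not given: they have to be found in the camera images.
- scope: Loose bench inspection scope, about 4 kg. Grey base plate 200 (x) x 240 (y) mm, underside 30 and flat top 48 mm above the bench, on four black ball feet (radius 12) at x +-80, y +-100. Origin on the bench under its centre. Column at x -65, y -20; head above a low black stage (90 x 90, centre x +15, y -20), up to 213 mm high; the plate near the +x +y corner is bare. Stands level on three feet.
- short_foot (a point): Lowest point of the short ball foot, which hangs 10 mm above the bench at the start; scope frame x +80, y +100 mm, axes as the scope's. Without the wedge, one to three newtons on the plate above it tip the scope until it meets the bench.
- corner (a point): Point on the flat top of the base plate straight above the short foot, 48 mm above the bench: where to press. The plate reaches 20 mm beyond it in the scope's +x and +y.
- wedge: Loose brown wooden wedge, 110 g, 120 long (x), 60 wide (y). Origin at the centre of its underside; +x to the thin end. Flat top slopes from 24 mm high at x -60 (heel) to 3 at x +60, 10 at x +20: snug with the foot about there. Starts beyond the scope's +y edge, thin end 35 to 85 mm short of the foot, pointing roughly at it. Self-locking: stays where pushed.
- heel (a point): Centre of the wedge's upright flat heel face (60 wide, 24 high), 12 mm above the bench: where to push. Axes as the wedge's. Sliding it takes 1 to 2 N; the force rises steeply once it jams under the foot; beyond some 10 N the scope itself begins to slide or be jacked up.
- torch_mid (a point): Bystander: black torch standing on its head, 135 mm high, 42 mm wide at the foot, loose; the point is half-way up.
- tub_mid (a point): Bystander: small white open tub, 72 mm wide, 55 mm high, loose; the point is half-way up on its axis.
- slide_box_mid (a point): Bystander: grey slide box with white lid, 87 x 47 x 36 mm, loose; the point is at its centre.
Mind the look-alikes: they are no part of the job. Several things look just like the wedge: the one meant starts farthest to the robot's right.

How it is judged:
By the outcome, as a careful person would: the job done as asked, in the order asked, and still so for the second after the job is handed in, while the arm keeps its last pose, push and grip.
It also fails if it takes over 48 s, if anything falls off the work surface, if the arm or the gripper's body presses on something with over 40 N, if the wrist force passes 120 N, or if a joint passes its speed limit or range.

### The arm

A 7-joint arm with a two-finger parallel gripper is mounted at the origin on the work surface. World frame = base frame: x ahead of the robot, y to its left, z up, the work surface at z = 0. Lengths are in m, angles in rad, forces in N, time in s.
With the tool pointing down it reaches from about 0.4 to 0.875 m from the base axis. Payload 19.3 kg.
Tool frame: the origin (TCP) lies at the very end of the fingers, on their centre line; the grasp point (between the pads) lies 19 mm behind it; x points along the fingers, y is the direction in which the jaws open and shut, and the axes are right-handed (so a half turn about x gives the same grasp; the last joint's range is limited). The gripper opens to 85 mm and grips with 20 to 120 N. Pads are 22 mm wide; open, the fingers measure 114 mm over their backs; the gripper's body (76 mm by 85 mm) begins 54 mm behind the grasp point. The pads swing forward as they close: fully open they stand 13 mm farther back than shut.
Start: joints at [1.107, 0.521, -0.036, 1.599, 0.021, 1.021, -0.113], TCP at [0.24, -0.577, 0.196] pointing down, gripper open.
Joint ranges: [-2.91, 2.91], [-0.3, 2.13], [-1.5, 1.42], [0.17, 2.43], [-1.26, 4.41], [0.16, 1.93], [-2.52, 2.52]. Speed limits (rad/s): [1.89, 1.89, 2.39, 2.39, 3.01, 3.01, 3.01].

### API

Orientations are given as [roll, pitch, yaw] about the fixed x, y, z axes, in that order (R = Rz(yaw) Ry(pitch) Rx(roll)).
In Python, from workcell import bot, grab_frame, job_done gives the robot as it stands.
- The arm moves only by the shell command python3 -m pendant 'ROWS' [OPENING] [FORCE]. ROWS is JSON, a list of rows, each a list of 4 numbers: the shift along the tool's x, y, z in mm, then the turn about the tool's x in degrees. A call has 1 to 12 rows; each row shifts and turns the commanded pose from where the row before left it, along the tool's axes as they then stand; what a row does not reach is not made up. A row lasts 1/8 s, in which the tool goes at most 62.5 mm and 10.7 degrees, less where a joint would pass 70% of its speed; a pose out of reach is approached as far as the arm can. A call is refused whole if a number of a shift passes 62.5 or a number of a turn 10.7, either way. A call with a gripper value outside its range is refused whole. OPENING is the opening, from -1 (shut) to 1 (fully open), set as the call begins (- or left out, the last holds). The fingers move at their own pace and stop on an object; FORCE is the grip in N (left out, the last holds). Time passes only in rows, so rows that do not move let the fingers close. It gives the time, the measured TCP pose, the force and the opening at its end, in the units of the state.
- bot.observe(): the state, without advancing time (a new reading comes with each control period).
- grab_frame(name): name is "side" or "top"; returns a dict with "img" (420x560x3 uint8, red, green, blue), "fovy" (degrees; the focal length in pixels is half the picture's height over the tangent of half this angle, whatever the lens; pixels are square), "cx", "cy" (the principal point, pixels), "R" (3x3) and "t" (3): a world point X has camera coordinates R X + t. Camera axes: x right, y down, z forward; pixel columns grow to the right and rows downward; lengths in m; the calibration is good to about 2 mm. A picture is of the moment at which its call begins. There is no depth.
- job_done(): hands the job in, once; it reports no verdict.
The state is a dict: "clock": time; "qpos": joint angles; "qd": joint speeds; "joint_efforts": joint torques, N m; "position": TCP position; "tool_rot": TCP orientation; "force": force on the tool from outside, world axes, zero at the start; "moment": the same for the moment, N m; "grip_width": finger opening in m.
Only numpy, scipy, OpenCV 4.12 (cv2) and the standard library are available. Lean on these libraries where they do the work, as an engineer would, in place of code of your own. Each camera call takes 0.05 s, during which the arm holds its last target.

## Working session

There is one attempt and no reset: what is moved stays moved. The work goes in short steps, Python scripts to look and compute and a shell command to move; the robot and the scene stay as the last step left them, time stands still between calls to the robot, and variables do not carry over. Pictures are saved under pics/ and viewed, and the job is handed in when it is done.

```bash
ls; mkdir -p pics; python3 - <<'E'
from workcell import bot, grab_frame
import cv2
for n in("side","top"):
    f=grab_frame(n); cv2.imwrite(f"pics/{n}0.png",cv2.resize(f["img"][:,:,::-1],None,fx=1.42,fy=1.42,interpolation=cv2.INTER_CUBIC))
    print(n,f["fovy"],f["cx"],f["cy"],f["R"],f["t"],{k:v for k,v in f.items() if k not in("img","R","t")}.keys())
s=bot.observe();print(s)
E
```

```text
pics
side 55.56473638482894 278.52521172467175 216.28765037017016 [[-0.89290197 -0.45022228  0.00509565]
 [-0.21520746  0.41681399 -0.88314882]
 [ 0.39548934 -0.78966195 -0.46906523]] [0.46293876 0.1831944  0.8387985 ] dict_keys(['fovy', 'cx', 'cy'])
top 51.89262486628252 275.63833454476566 213.26039856692725 [[ 0.01212192 -0.99992601 -0.00102141]
 [-0.99554465 -0.01197327 -0.09352806]
 [ 0.09350891  0.0021506  -0.99561612]] [0.0175818  0.49840864 1.02375177] dict_keys(['fovy', 'cx', 'cy'])
{'clock': 0.1, 'qpos': array([ 1.10680982,  0.52191066, -0.03634366,  1.59994079,  0.02118165,
        1.02108108, -0.11277658]), 'qd': array([-0.00160906, -0.00104902,  0.00044252, -0.00089316, -0.00105034,
        0.00063069, -0.00099766]), 'joint_efforts': array([ 6.74402516e-03, -9.28482127e+01,  1.98629647e+00, -3.70536339e+01,
        1.84331217e-02,  5.31952071e-03,  3.42236319e-05]), 'position': array([ 0.23966267, -0.57687304,  0.19531403]), 'tool_rot': array([-1.52667337,  1.5698404 ,  2.00872252]), 'force': array([0.10302962, 0.21724661, 0.62911701]), 'moment': array([ 0.00683657, -0.02133501,  0.01242876]), 'grip_width': 0.08519101190075475}
```

View pics/side0.png

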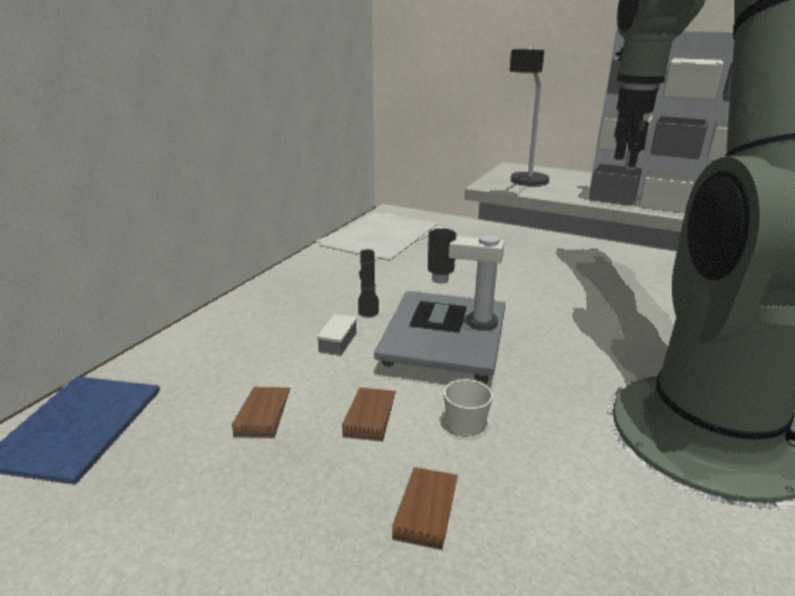

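View pics/top0.png

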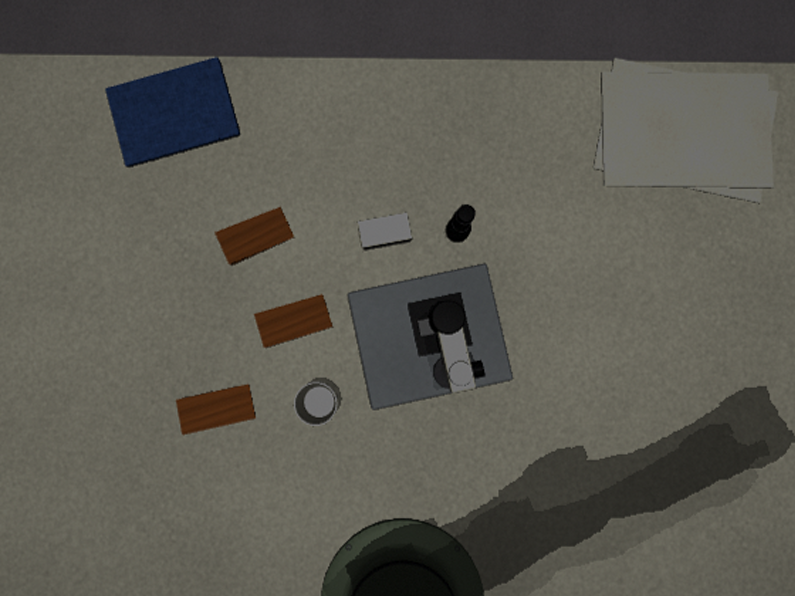

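The top view shows the target wedge (farthest right) at about (293,321), with the scope's +x+y corner at (349,293). I'll enlarge that area for measuring.

```bash
cat > h.py <<'E'
import numpy as np,cv2
from workcell import bot, grab_frame
def K(f):
    h=f["img"].shape[0]; fl=h/2/np.tan(np.radians(f["fovy"]/2)); return fl
def back(f,uv,z):
    fl=K(f); d=np.array([(uv[0]-f["cx"])/fl,(uv[1]-f["cy"])/fl,1.]); R=np.array(f["R"]);t=np.array(f["t"])
    C=-R.T@t; d=R.T@d; return C+d*(z-C[2])/d[2]
def proj(f,X):
    c=np.array(f["R"])@np.array(X)+np.array(f["t"]); return K(f)*c[:2]/c[2]+[f["cx"],f["cy"]]
def crop(f,x0,y0,w,h,s,name):
    im=f["img"][y0:y0+h,x0:x0+w,::-1]; im=cv2.resize(im,None,fx=s,fy=s,interpolation=cv2.INTER_CUBIC)
    im=cv2.convertScaleAbs(im,alpha=1.6 ,beta=0); cv2.imwrite("pics/"+name,im)
E
python3 - <<'E'
from h import *
f=grab_frame("top"); crop(f,170,175,200,120,4,"top1.png")
f=grab_frame("side"); crop(f,230,180,140,140,4,"side1.png")
E
```

```text
(no output)
```

View pics/top1.png

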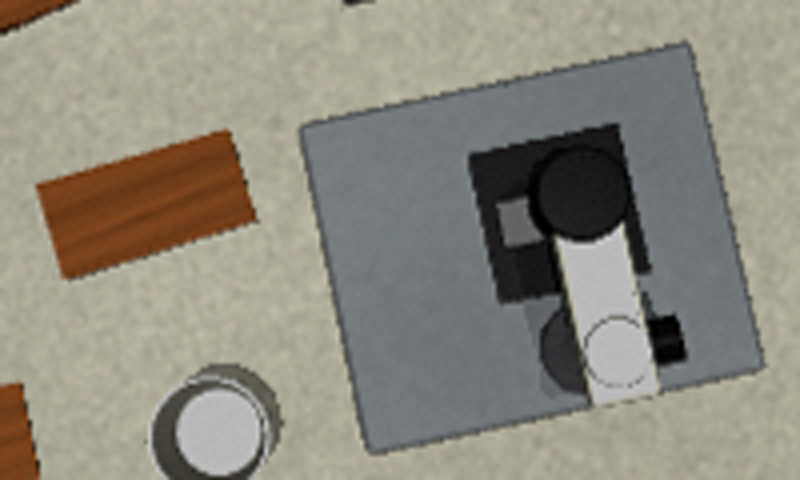

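View pics/side1.png

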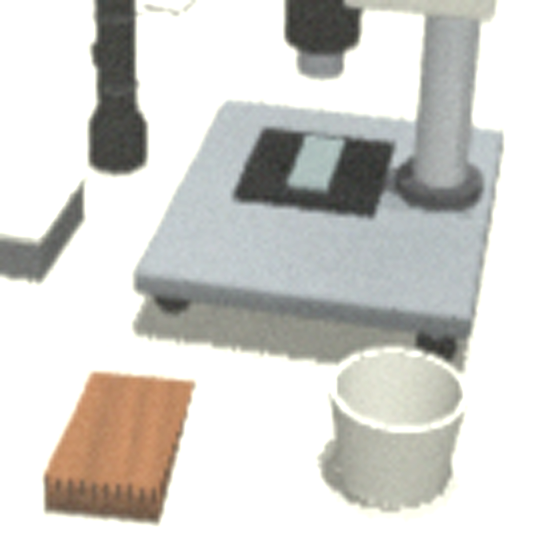

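```bash
python3 - <<'E'
from h import *
from scipy.optimize import least_squares
ft=grab_frame("top"); fs=grab_frame("side")
T=lambda p:np.array([170+(p[0]+.5)/4-.5,175+(p[1]+.5)/4-.5]); S=lambda p:np.array([230+(p[0]+.5)/4-.5,180+(p[1]+.5)/4-.5])
sc=[(.1,.12,.048),(.1,-.12,.048),(-.1,-.12,.048),(-.1,.12,.048)]
sct=[(302,128),(689,43),(763,367),(372,453)]; scs=[(137,282),(228,102),(503,132),(470,322)]
# wedge: +x thin; robot-left... 
we=[(-.06,.03,.024),(-.06,-.03,.024),(.06,.03,.003),(.06,-.03,.003)]
wet=[(38,185),(65,279),(231,131),(257,222)]; wes=[(45,478),(160,493),(93,373),(195,382)]
def W(p,X): c,s=np.cos(p[2]),np.sin(p[2]); return np.array([p[0]+c*X[0]-s*X[1],p[1]+s*X[0]+c*X[1],X[2]])
def fit(mod,t,s,p0):
    for w in((1,1),(1,0),(0,1)):
        fun=lambda p:np.concatenate([np.r_[w[0]*(proj(ft,W(p,m))-T(a)),w[1]*(proj(fs,W(p,m))-S(b))] for m,a,b in zip(mod,t,s)])
        r=least_squares(fun,p0); print(w,r.x,abs(r.fun).max())
        if w==(1,1): P=r.x
    return P
a=fit(sc,sct,scs,[.45,0,0]); b=fit(we,wet,wes,[.45,.15,-1.5])
foot=W(a,(.08,.1,0)); heel=W(b,(-.06,0,.012)); tip=W(b,(.06,0,0))
print(foot,heel,tip); c,s=np.cos(b[2]),np.sin(b[2]); d=foot-W(b,(0,0,0)); print("foot in wedge frame",c*d[0]+s*d[1],-s*d[0]+c*d[1])
E
```

```text
(1, 1) [ 0.44055494 -0.03928465  0.22708419] 3.036331819978642
(1, 0) [ 0.44245935 -0.04048295  0.22682417] 1.519034630776389
(0, 1) [ 0.43644342 -0.03277117  0.22608064] 1.511909979732195
(1, 1) [ 0.46561505  0.19204764 -1.25449   ] 1.3475178236715806
(1, 0) [ 0.46684799  0.19133339 -1.25931556] 0.41841080919112983
(0, 1) [ 0.46391213  0.19391159 -1.25100814] 0.574071059410187
[0.49598735 0.07615905 0.        ] [0.44695155 0.24907109 0.012     ] [0.48427855 0.13502419 0.        ]
foot in wedge frame 0.11958700820248677 -0.007182548886288116
```

```bash
python3 - <<'E'
from h import *
ft=grab_frame("top"); fs=grab_frame("side")
print(proj(fs,bot.observe()["position"]))
crop(fs,405,60,80,70,8,"sideg.png")
a=[.44055,-.03928,.22708]; b=[.4656,.19205,-1.2545]
def W(p,X): c,s=np.cos(p[2]),np.sin(p[2]); return np.array([p[0]+c*X[0]-s*X[1],p[1]+s*X[0]+c*X[1],X[2]])
sc=[(.1,.12,.048),(.1,-.12,.048),(-.1,-.12,.048),(-.1,.12,.048)]
we=[(-.06,.03,.024),(-.06,-.03,.024),(.06,-.03,.003),(.06,.03,.003)]
for f,n,(x0,y0,w,h,s) in((ft,"ot.png",(170,175,200,120,4)),(fs,"os.png",(230,180,140,140,4))):
    im=cv2.convertScaleAbs(cv2.resize(f["img"][y0:y0+h,x0:x0+w,::-1],None,fx=s,fy=s,interpolation=cv2.INTER_CUBIC),alpha=1.4)
    for p,m in((a,sc),(b,we)):
        q=np.array([(proj(f,W(p,X))-[x0,y0]+.5)*s-.5 for X in m]); cv2.polylines(im,[np.round(q).astype(int)],True,(0,255,0),1)
    q=(proj(f,W(a,(.08,.1,0)))-[x0,y0]+.5)*s; cv2.circle(im,tuple(int(v) for v in q),3,(0,0,255),-1)
    cv2.imwrite("pics/"+n,im)
E
```

```text
[435.09694598 129.72165504]
```

View pics/ot.png

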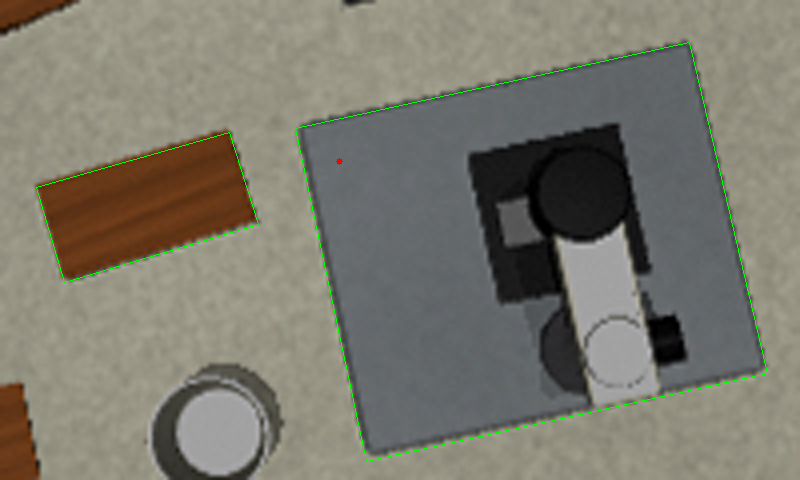

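View pics/os.png

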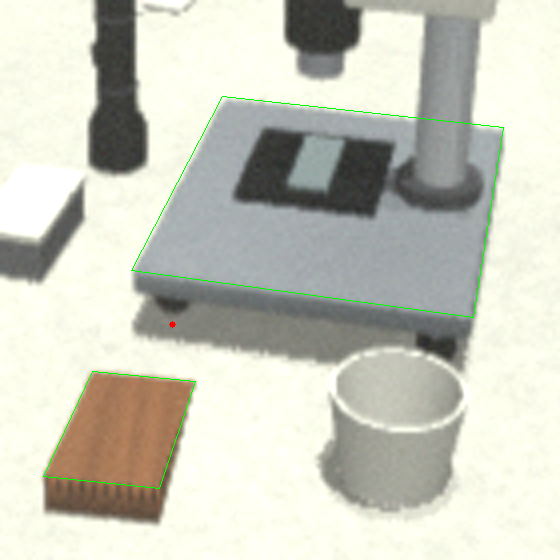

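View pics/sideg.png

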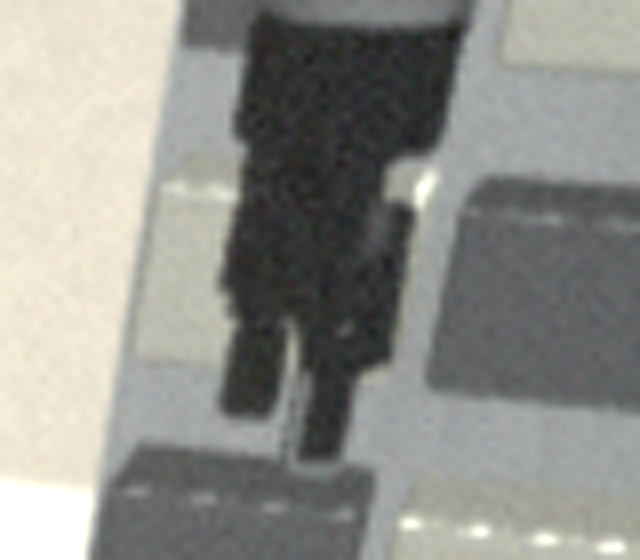

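```bash
cat >> h.py <<'E'
from scipy.spatial.transform import Rotation as Ro
def RT(s): return Ro.from_euler("xyz",s["tool_rot"]).as_matrix()
def plan(target, yawdir=None):
    """shift in tool axes (mm) to world target; turn needed (deg about tool x) so tool z lies along +-yawdir"""
    s=bot.observe(); R=RT(s); d=R.T@(np.array(target)-s["position"])*1000
    print("pos",s["position"].round(4),"F",np.round(s["force"],2),"shift",d.round(1))
    if yawdir is not None:
        v=R.T@np.array([*yawdir,0]); a=np.degrees(np.arctan2(v[2],v[1]))-90; print("turn",(a+180)%360-180,(a+360)%360-180)
E
python3 - <<'E'
from h import *
s=bot.observe();print(RT(s).round(3))
plan([.45,-.35,.30]); plan([.43,.30,.30],[.306,-.952])
ft=grab_frame("top")["img"].astype(float).mean(2)
for f,cols in(("top",range(20,560,60)),):
    g=ft
    print([int(np.argmax(np.diff(g[20:70,c-3:c+4].mean(1))))+20 for c in cols])
E
```

```text
[[-0.     0.384 -0.923]
 [ 0.    -0.923 -0.384]
 [-1.    -0.     0.   ]]
pos [ 0.2398 -0.5771  0.1957] F [-0.54  0.28  0.31] shift [-104.3 -129.1 -281.3]
pos [ 0.2398 -0.5771  0.1957] F [-0.54  0.28  0.31] shift [-104.2 -737.  -512.2]
turn -85.25568299382624 94.74431700617379
[37, 38, 39, 40, 40, 41, 42, 41, 43]
```

```bash
python3 -m pendant '[[-20,-18,-40,0],[-20,-18,-40,0],[-20,-18,-40,0],[-15,-18,-40,0],[-15,-19,-40,0],[-15,-19,-40,0],[0,-19,-41,0],[0,0,0,-9.5],[0,0,0,-9.5],[0,0,0,-9.5],[0,0,0,-9.5],[0,0,0,-9.5]]' -0.4; python3 - <<'E'
from h import *
plan([.6,0,.30],[.306,-.952]); plan([.43,.31,.30])
E
```

```text
clock: 1.95
position: [0.4498, -0.3503, 0.3008]
tool_rot: [0.652, 1.571, -1.261]
force: [0.1, 0.6, -0.1]
grip_width: 0.0256
pos [ 0.4498 -0.3503  0.3008] F [ 0.08  0.63 -0.11] shift [   0.8   23.8 -380.4]
turn -37.450800315627305 142.5491996843727
pos [ 0.4498 -0.3503  0.3008] F [ 0.08  0.63 -0.11] shift [   0.8 -240.4 -615.2]
```

```bash
python3 -m pendant '[[0,3,-47.5,0],[0,3,-47.5,0],[0,3,-47.5,0],[0,3,-47.5,0],[0,3,-47.5,0],[0,3,-47.5,0],[0,3,-47.5,0],[0,3,-47.5,0],[0,0,0,-9.4],[0,0,0,-9.4],[0,0,0,-9.4],[0,0,0,-9.2]]'; python3 - <<'E'
from h import *
plan([.43,.31,.30],[.306,-.952]);print(RT(bot.observe()).round(3),bot.observe()["qpos"].round(2))
E
```

```text
clock: 3.45
position: [0.6019, -0.0012, 0.3008]
tool_rot: [-0.04, 1.571, -1.301]
force: [-0.1, 0.2, 0.6]
grip_width: 0.0259
pos [ 0.6019 -0.0012  0.3008] F [-0.12  0.17  0.57] shift [   0.8  -68.8 -348.8]
turn -0.05425399094383465 179.94574600905617
[[ 0.     0.952  0.305]
 [-0.     0.305 -0.952]
 [-1.    -0.     0.   ]] [ 0.28  0.44 -0.55  1.51  0.24  1.26  0.01]
```

```bash
python3 -m pendant '[[0,-9,-41,0],[0,-9,-41,0],[0,-9,-41,0],[0,-9,-41,0],[0,-9,-41,0],[0,-9,-41,0],[0,-9,-41,0],[0,-8,-40,0],[0,0,0,0]]'; python3 - <<'E'
from h import *
plan([.4346,.2912,.06],[.306,-.952])
E
```

```text
clock: 4.58
position: [0.4344, 0.292, 0.3011]
tool_rot: [2.862, 1.57, 1.601]
force: [0.4, 0.1, -0.6]
grip_width: 0.0255
pos [0.4344 0.292  0.3011] F [ 0.41  0.15 -0.55] shift [ 2.411e+02 -1.000e-01  1.100e+00]
turn -0.10223262396573318 179.89776737603427
```

```bash
python3 -m pendant '[[45,0,0,0],[45,0,0,0],[45,0,0,0],[45,0,0,0],[45,0,0,0],[30,0,0,0],[20,0,0,0],[8,0,0,0],[0,0,0,0],[0,0,0,0]]'; python3 - <<'E'
from h import *
s=bot.observe(); print(s["position"],s["force"])
ft=grab_frame("top"); fs=grab_frame("side")
crop(ft,130,170,160,120,5,"top2.png"); crop(fs,200,200,150,120,5,"side2.png")
for f in(ft,fs):print(proj(f,s["position"]))
E
```

```text
clock: 5.82
position: [0.4366, 0.2896, 0.0186]
tool_rot: [1.776, 1.57, 0.51]
force: [1.0, -0.9, 0.5]
grip_width: 0.0254
[0.43662521 0.28956759 0.01860007] [ 0.98152935 -0.91134082  0.52933459]
[165.67113912 237.39137644]
[249.07182012 315.92425633]
```

View pics/top2.png

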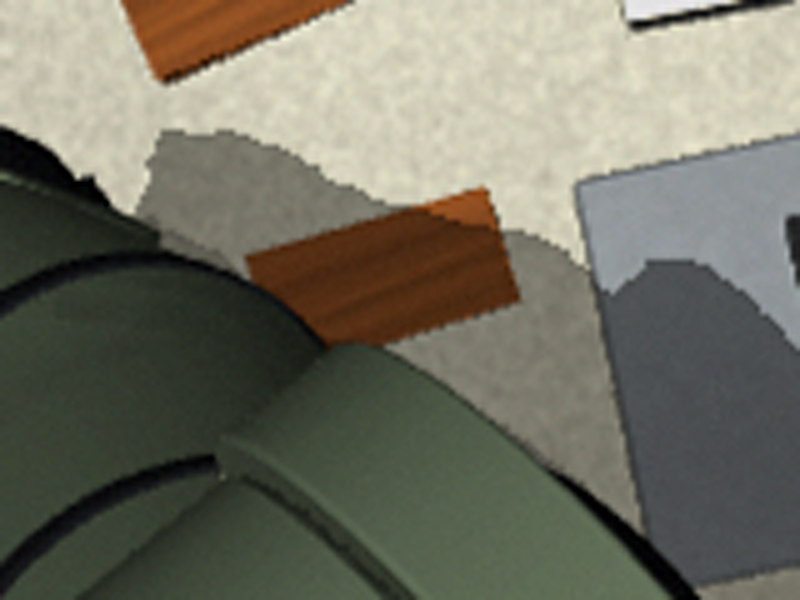

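View pics/side2.png

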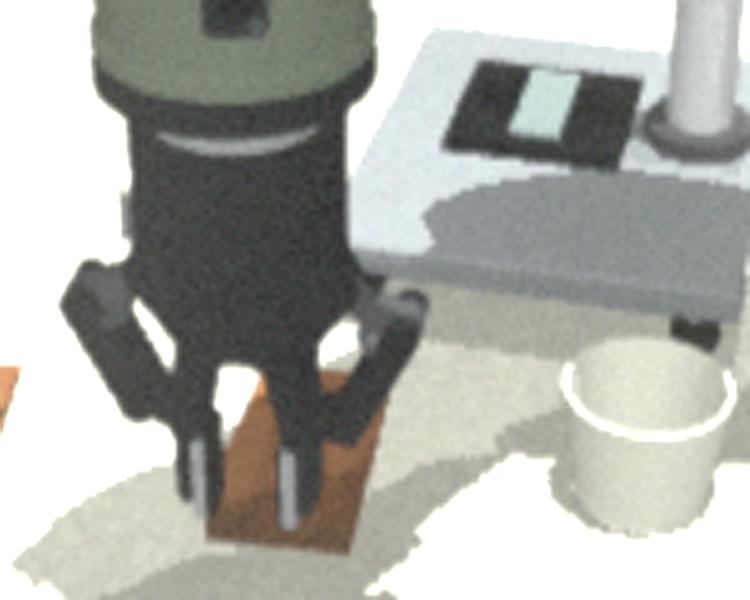

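```bash
python3 - <<'E'
from h import *
fs=grab_frame("side"); R=RT(bot.observe()); p=bot.observe()["position"]; print(p)
cr=lambda X:((proj(fs,X)-[200,200]+.5)*5).round(0)
for z in(0,.02,.03,.04,.05):
    print(z,"L",cr([p[0],p[1],z]+.013*R[:,1]*[1,1,0]),"R",cr([p[0],p[1],z]-.013*R[:,1]*[1,1,0]))
print("heel bottom",[cr([.4484+a*.952,.2484+a*.306,0]) for a in(.03,0,-.03)])
E
```

```text
[0.43650703 0.28959004 0.0184464 ]
0 L [217. 615.] R [282. 622.]
0.02 L [215. 576.] R [281. 583.]
0.03 L [214. 556.] R [280. 563.]
0.04 L [213. 536.] R [280. 543.]
0.05 L [212. 515.] R [279. 523.]
heel bottom [array([204., 538.]), array([275., 546.]), array([347., 554.])]
```

```bash
python3 -m pendant '[[5,0,0,0],[5,0,0,0],[0,0,0,0]]'; python3 - <<'E'
from h import *
s=bot.observe(); print(s["position"],s["force"])
fs=grab_frame("side")
crop(fs,220,270,80,60,10,"side3.png")
E
```

```text
clock: 6.35
position: [0.4358, 0.2893, 0.0073]
tool_rot: [-1.331, 1.57, -2.597]
force: [-0.3, 0.5, 0.2]
grip_width: 0.0257
[0.43579292 0.28930328 0.00730393] [-0.3171375   0.50285589  0.157357  ]
```

View pics/side3.png

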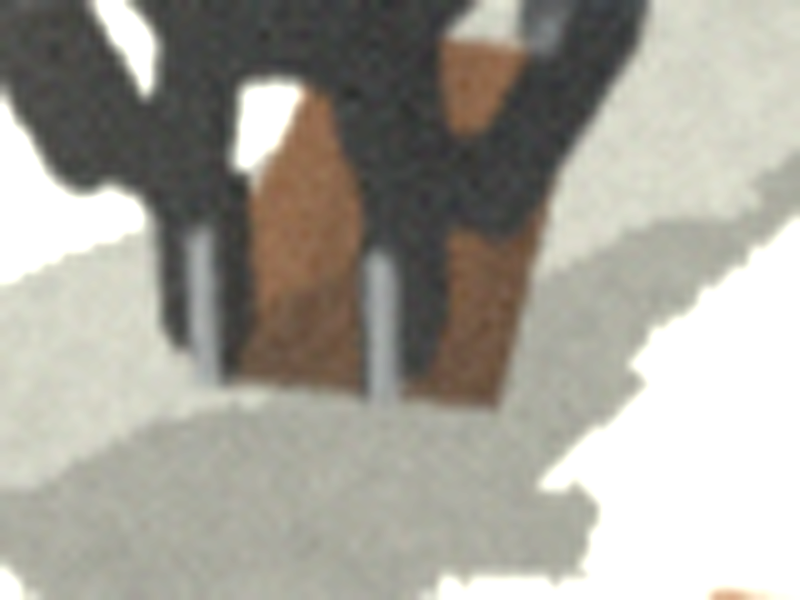

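```bash
python3 -m pendant '[[2,0,0,0],[2,0,0,0],[0,0,0,0]]'; python3 -m pendant '[[2,0,0,0],[0,0,0,0]]';  python3 - <<'E'
from h import *
s=bot.observe(); print(s["position"],s["force"])
E
```

```text
clock: 6.78
position: [0.436, 0.2894, 0.0037]
tool_rot: [-1.51, 1.571, -2.776]
force: [-0.6, -0.8, -0.1]
grip_width: 0.0254
clock: 7.02
position: [0.436, 0.2894, 0.0017]
tool_rot: [-1.328, 1.571, -2.594]
force: [-0.5, -0.3, 0.7]
grip_width: 0.0255
[0.43603048 0.28938331 0.00168149] [-0.51712456 -0.25123254  0.67402223]
```

```bash
for i in 1; do python3 -m pendant '[[2,0,0,0],[0,0,0,0]]'|grep -E 'pos|force'; python3 -m pendant '[[1,0,0,0],[0,0,0,0]]'|grep -E 'pos|force';python3 -m pendant '[[1,0,0,0],[0,0,0,0]]'|grep -E 'pos|force'; done
```

```text
position: [0.436, 0.2894, -0.0003]
force: [0.4, -0.1, -0.0]
position: [0.4361, 0.2894, -0.0012]
force: [-1.0, -0.1, -1.2]
position: [0.4361, 0.2894, -0.0023]
force: [-0.7, 0.0, -0.5]
```

```bash
python3 - <<'E'
from h import *
s=bot.observe(); print(s["position"],s["force"],s["clock"])
fs=grab_frame("side")
crop(fs,220,270,80,60,10,"side4.png")
E
```

```text
[ 0.43605995  0.2894259  -0.00226057] [-0.70206955  0.02833074 -0.53288942] 7.775
```

View pics/side4.png

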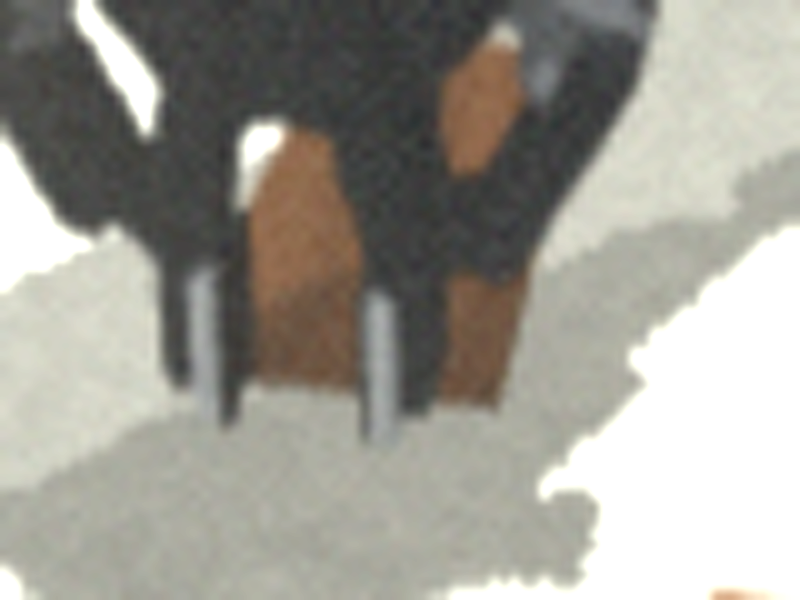

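```bash
python3 -m pendant '[[3,0,0,0],[0,0,0,0]]'|grep -E 'pos|force'; python3 -m pendant '[[2,0,0,0],[0,0,0,0]]'|grep -E 'pos|force'
```

```text
position: [0.436, 0.2894, -0.0055]
force: [0.7, -1.1, 0.1]
position: [0.436, 0.2894, -0.0073]
force: [-0.8, -0.2, -0.2]
```

```bash
python3 -m pendant '[[2,0,0,0],[0,0,0,0]]'|grep -E 'pos|force'; python3 -m pendant '[[1.5,0,0,0],[0,0,0,0]]'|grep -E 'pos|force'
```

```text
position: [0.4361, 0.2894, -0.0093]
force: [0.3, -0.3, -0.1]
position: [0.4361, 0.2894, -0.0108]
force: [0.2, 0.9, 0.4]
```

```bash
python3 -m pendant '[[3,0,0,2.2],[0,0,0,0],[0,0,0,0]]'; python3 - <<'E'
from h import *
plan([.498,.0749,-.014]); plan([.4484,.2484,-.014])
E
```

```text
clock: 9.2
position: [0.4361, 0.2895, -0.0137]
tool_rot: [0.384, 1.571, -0.92]
force: [0.8, -0.2, 0.1]
grip_width: 0.0253
pos [ 0.4361  0.2895 -0.0137] F [ 0.81 -0.21  0.14] shift [  0.3   3.2 223.3]
pos [ 0.4361  0.2895 -0.0137] F [ 0.81 -0.21  0.14] shift [ 0.3  1.1 42.9]
```

```bash
python3 -m pendant '[[0,2,8,0],[0,0,8,0],[0,0,8,0],[0,0,4,0],[0,0,4,0],[0,0,4,0],[0,0,4,0],[0,0,0,0]]'; python3 - <<'E'
from h import *
fs=grab_frame("side"); crop(fs,200,200,150,120,5,"side5.png")
E
```

```text
clock: 10.2
position: [0.4487, 0.2511, -0.0137]
tool_rot: [-0.162, 1.571, -1.467]
force: [0.4, -0.0, -0.6]
grip_width: 0.026
```

View pics/side5.png

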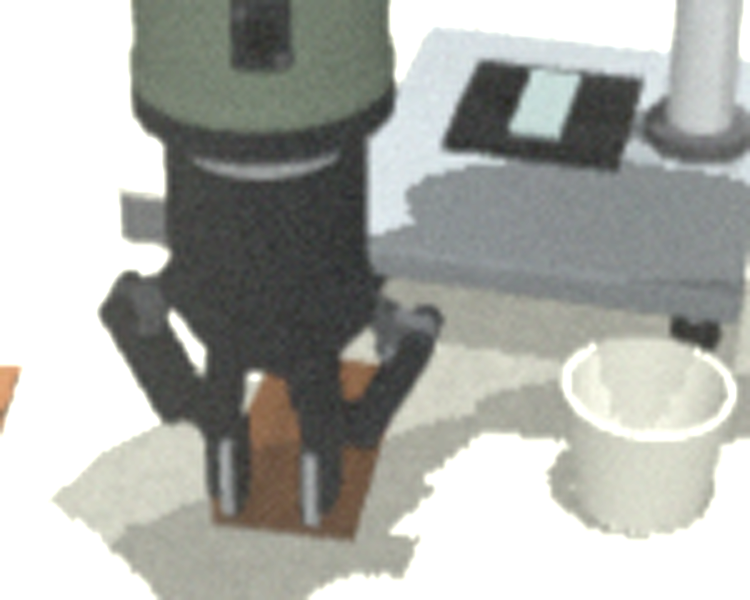

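```bash
python3 -m pendant '[[0,0,6,0],[0,0,6,0],[0,0,6,0],[0,0,6,0],[0,0,6,0],[0,0,6,0],[0,0,6,0],[0,0,6,0],[0,0,6,0],[0,0,6,0],[0,0,0,0]]'; python3 - <<'E'
from h import *
plan([.498,.0749,-.014])
fs=grab_frame("side"); crop(fs,220,190,150,120,5,"side6.png")
ft=grab_frame("top"); crop(ft,170,170,160,120,5,"top6.png")
E
```

```text
clock: 11.62
position: [0.4645, 0.1929, -0.0137]
tool_rot: [-0.346, 1.57, -1.651]
force: [0.2, -0.1, -0.2]
grip_width: 0.0256
pos [ 0.4645  0.1929 -0.0137] F [ 0.21 -0.07 -0.21] shift [  0.3   1.4 122.6]
```

View pics/side6.png

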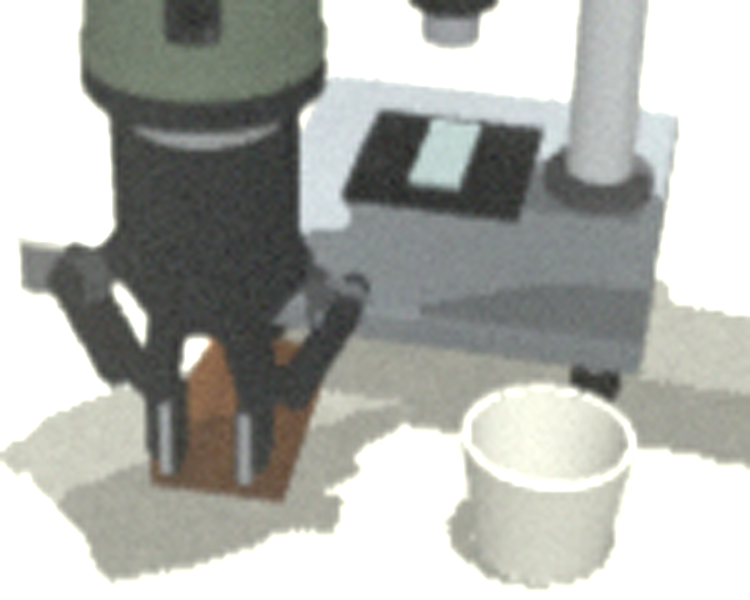

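View pics/top6.png

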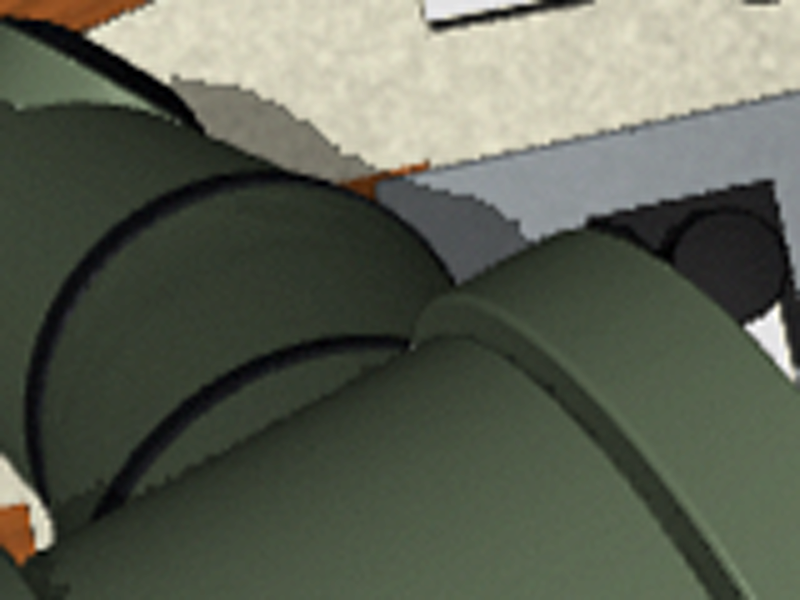

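```bash
python3 - <<'E'
from h import *
fs=grab_frame("side");ft=grab_frame("top")
L=back(fs,(250.5,286.9),0);Rr=back(fs,(277,289.9),0);t=back(ft,(255.6,202.7),.003)
t0=back(ft,((231+.5)/4+169.5,(131.5)/4+174.5),.003)
print(L,Rr,t,t0,np.linalg.norm(L-Rr)); e=(L-Rr)[:2]; print("yaw",np.degrees(np.arctan2(e[1],e[0]))-90)
# using thin +y corner and left heel
v=(t-L)[:2]; print(np.linalg.norm(v),"yaw from side edge",np.degrees(np.arctan2(v[1],v[0])))
z=RT(bot.observe())[:,2]; print("tool yaw",np.degrees(np.arctan2(z[1],z[0])))
E
```

```text
[0.49219148 0.19006042 0.        ] [0.43515533 0.17265727 0.        ] [0.52577239 0.07364079 0.003     ] [0.5132768  0.14336192 0.003     ] 0.059632142124064084
yaw -73.0317512773075
0.12116602425439812 yaw from side edge -73.90994621322619
tool yaw -74.72882984857269
```

```bash
python3 -m pendant '[[0,0,4,0],[0,0,4,0],[0,0,4,0],[0,0,4,0],[0,0,3,0],[0,0,3,0],[0,0,0,0]]'|grep -E 'pos|force'; python3 -m pendant '[[0,0,2,0],[0,0,0,0]]'|grep -E 'pos|force';python3 -m pendant '[[0,0,1,0],[0,0,0,0]]'|grep -E 'pos|force'
```

```text
position: [0.4702, 0.172, -0.0137]
force: [0.5, -0.2, -0.1]
position: [0.4707, 0.1703, -0.0137]
force: [0.4, 0.8, 0.4]
position: [0.4709, 0.1694, -0.0137]
force: [0.5, 1.5, 0.5]
```

```bash
for s in 1; do python3 -m pendant '[[0,0,1,0],[0,0,0,0]]'|grep -E 'pos|force';python3 -m pendant '[[0,0,1,0],[0,0,0,0]]'|grep -E 'pos|force';python3 -m pendant '[[0,0,1,0],[0,0,0,0]]'|grep -E 'pos|force'; done
```

```text
position: [0.4712, 0.1683, -0.0137]
force: [-0.3, 0.2, 0.8]
position: [0.4714, 0.1674, -0.0137]
force: [0.3, -0.4, -0.3]
position: [0.4717, 0.1666, -0.0137]
force: [-0.1, 1.1, -0.2]
```

```bash
python3 -m pendant '[[0,0,1,0],[0,0,0,0]]'|grep -E 'pos|force';python3 -m pendant '[[0,0,1,0],[0,0,0,0]]'|grep -E 'pos|force'
```

```text
position: [0.472, 0.1657, -0.0136]
force: [-1.9, 4.1, 0.7]
position: [0.4722, 0.1649, -0.0136]
force: [-1.7, 5.5, 0.4]
```

```bash
python3 -m pendant '[[0,0,0.5,0],[0,0,0,0],[0,0,0,0]]'|grep -E 'pos|force|clock'; python3 - <<'E'
from h import *
plan([.498,.0749,-.014])
fs=grab_frame("side"); crop(fs,220,190,150,120,5,"side7.png")
E
```

```text
clock: 14.82
position: [0.4724, 0.1646, -0.0136]
force: [-2.1, 5.7, 0.1]
pos [ 0.4724  0.1646 -0.0136] F [-2.08  5.72  0.12] shift [ 0.3  1.1 93.3]
```

View pics/side7.png

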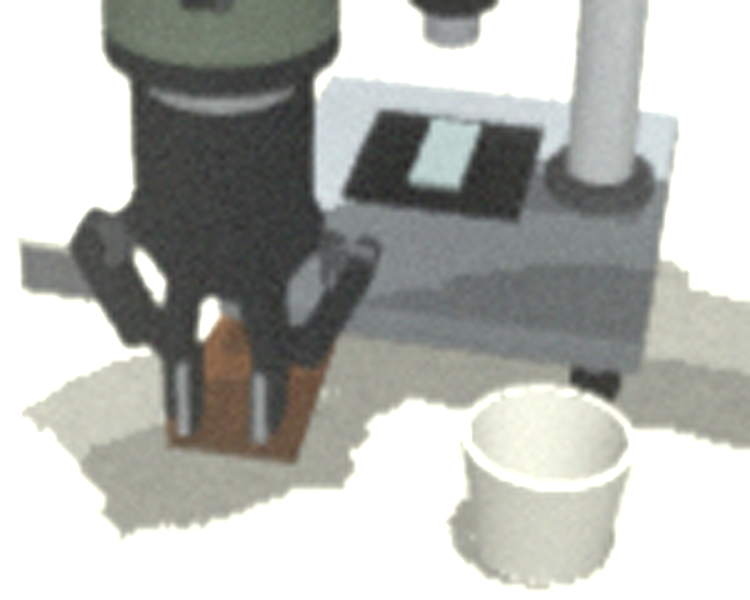

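```bash
python3 -m pendant '[[0,0,0.8,0],[0,0,0,0],[0,0,0,0]]'|grep -E 'pos|force|clock'
```

```text
clock: 15.25
position: [0.4726, 0.1641, -0.0136]
force: [-2.2, 6.8, 1.1]
```

```bash
python3 -m pendant '[[0,0,-10,0],[0,0,-20,0],[0,0,-20,0],[-40,0,0,0],[-45,0,0,0],[-45,0,0,0],[-45,0,0,0],[-35,0,0,0],[0,0,0,0]]'|grep -E 'pos|force|clock'; python3 -m pendant '[[0,0,0,0],[0,0,0,0],[0,0,0,0],[0,0,0,0]]' -1|grep -E 'grip|pos|force|clock'; python3 - <<'E'
from h import *
plan([.498,.0749,.12])
ft=grab_frame("top"); fs=grab_frame("side"); crop(fs,220,150,160,120,5,"side8.png"); crop(ft,170,170,160,120,5,"top8.png")
E
```

```text
clock: 16.38
position: [0.4603, 0.212, 0.1984]
force: [0.0, -0.4, -0.1]
clock: 16.88
position: [0.4592, 0.2115, 0.1959]
force: [0.0, -0.2, -0.8]
grip_width: 0.0001
pos [0.4592 0.2115 0.1959] F [ 0.03 -0.15 -0.76] shift [ 75.9   1.5 142. ]
```

View pics/side8.png

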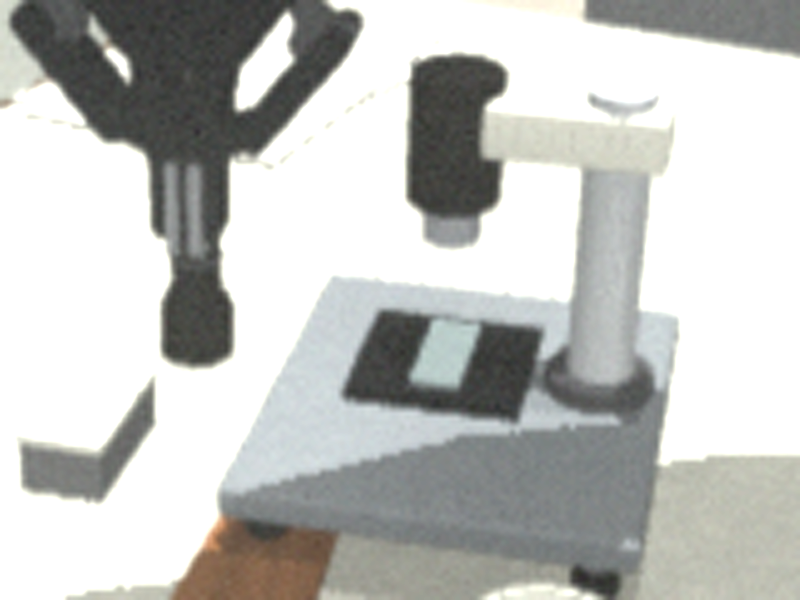

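View pics/top8.png

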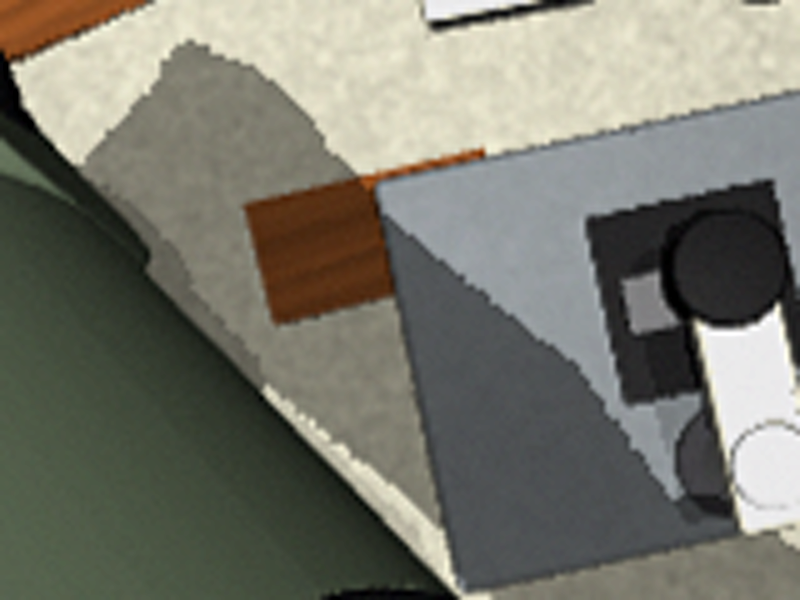

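```bash
python3 -m pendant '[[0,1.5,36,0],[0,0,36,0],[0,0,36,0],[0,0,34,0],[20,0,0,0],[20,0,0,0],[10,0,0,0],[10,0,0,0],[0,0,0,0],[0,0,0,0]]'|grep -E 'pos|force|clock'; python3 - <<'E'
from h import *
plan([.498,.0749,.12])
fs=grab_frame("side"); crop(fs,220,150,160,120,5,"side9.png"); print((proj(fs,bot.observe()["position"])-[220,150])*5)
for z in(.048,): print((proj(fs,[.498,.0749,z])-[220,150])*5)
E
```

```text
clock: 18.23
position: [0.4985, 0.0751, 0.1368]
force: [0.2, -0.2, -0.4]
pos [0.4985 0.0751 0.1368] F [ 0.18 -0.19 -0.37] shift [16.7 -0.6  0.1]
[259.18849252 301.69848958]
[260.86771594 466.90108758]
```

View pics/side9.png

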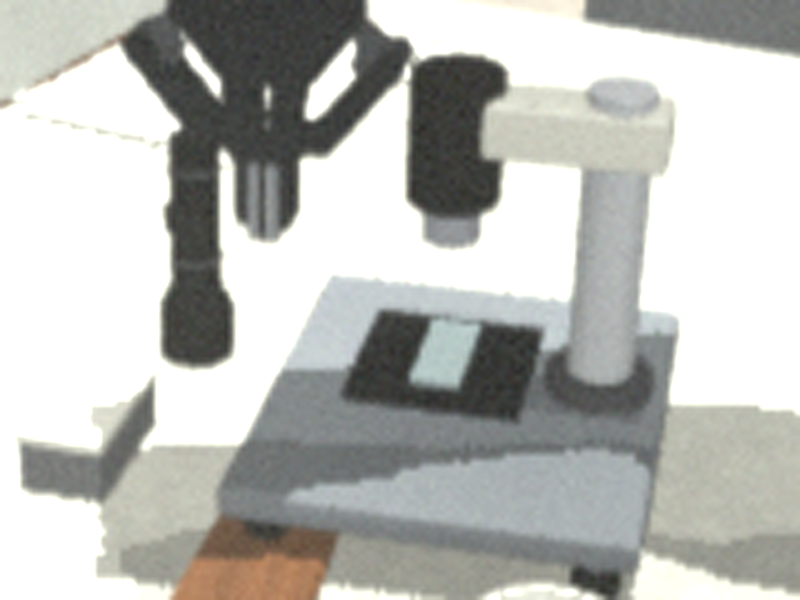

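```bash
python3 -m pendant '[[20,0,0,0],[20,0,0,0],[15,0,0,0],[10,0,0,0],[8,0,0,0],[4,0,0,0],[0,0,0,0],[0,0,0,0]]'|grep -E 'pos|force|clock'; python3 - <<'E'
from h import *
fs=grab_frame("side"); crop(fs,220,190,100,80,8,"side10.png")
E
```

```text
clock: 19.27
position: [0.4984, 0.075, 0.0596]
force: [-0.7, -0.9, 0.1]
```

View pics/side10.png

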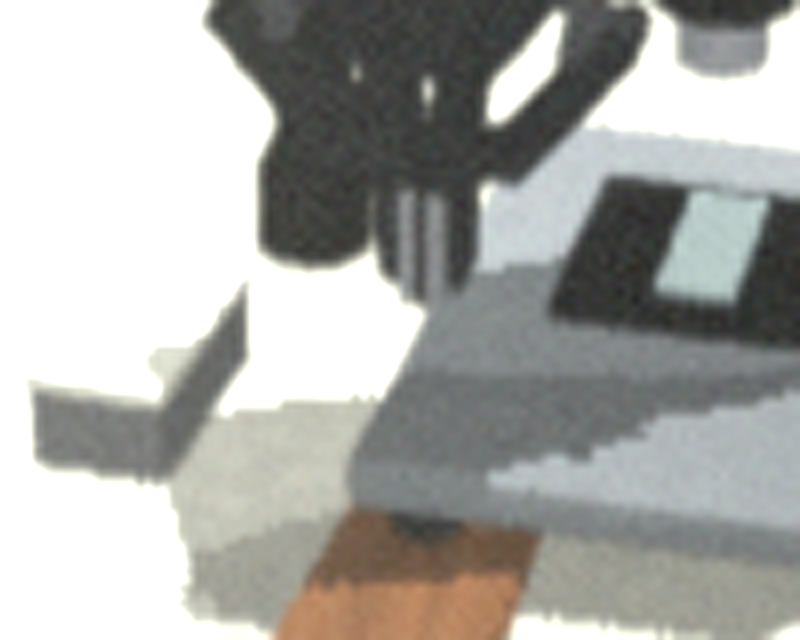

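```bash
python3 -m pendant '[[8,0,0,0],[6,0,0,0],[0,0,0,0]]'|grep -E 'pos|force|clock';python3 -m pendant '[[5,0,0,0],[0,0,0,0]]'|grep -E 'pos|force|clock';python3 -m pendant '[[3,0,0,0],[0,0,0,0]]'|grep -E 'pos|force|clock'
```

```text
clock: 19.7
position: [0.4979, 0.0749, 0.0447]
force: [-0.1, 0.7, 0.8]
clock: 19.95
position: [0.4981, 0.0749, 0.04]
force: [-0.1, -0.2, 0.3]
clock: 20.2
position: [0.4982, 0.0749, 0.0371]
force: [0.4, -0.1, -0.8]
```

```bash
python3 -m pendant '[[3,0,0,0],[0,0,0,0]]'|grep -E 'pos|force|clock'; python3 -m pendant '[[2,0,0,0],[0,0,0,0]]'|grep -E 'pos|force|clock';python3 -m pendant '[[2,0,0,0],[0,0,0,0]]'|grep -E 'pos|force|clock'; python3 - <<'E'
from h import *
fs=grab_frame("side"); crop(fs,220,190,100,80,8,"side11.png")
E
```

```text
clock: 20.45
position: [0.4981, 0.0749, 0.0341]
force: [-0.6, -0.1, 0.0]
clock: 20.7
position: [0.4982, 0.0749, 0.0322]
force: [-0.5, 0.1, -0.3]
clock: 20.95
position: [0.4982, 0.0749, 0.0302]
force: [0.3, -0.4, 0.2]
```

View pics/side11.png

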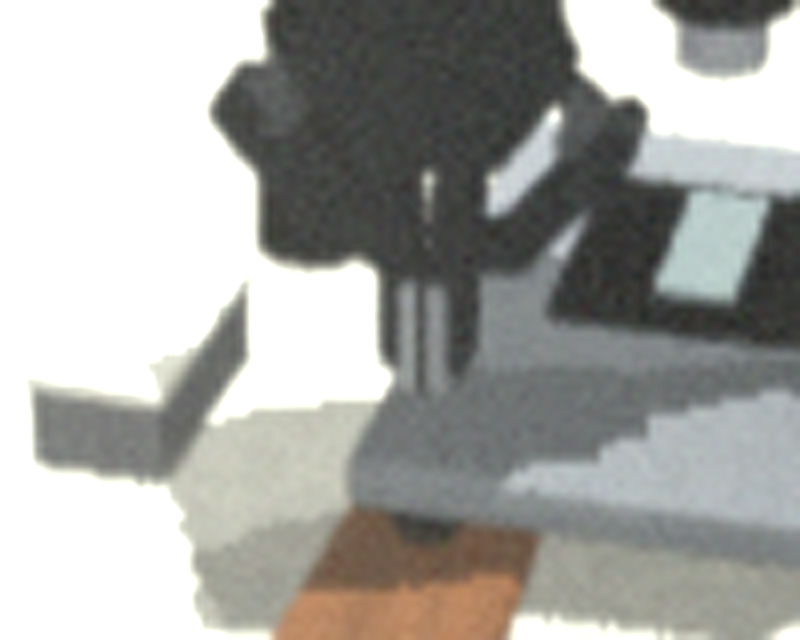

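Tips at about (425,392), still some 10 mm above the expected touch point (417,427). I'll keep descending in small steps.

```bash
python3 -m pendant '[[3,0,0,0],[0,0,0,0]]'|grep -E 'pos|force|clock'; python3 -m pendant '[[2,0,0,0],[0,0,0,0]]'|grep -E 'pos|force|clock';python3 -m pendant '[[1,0,0,0],[0,0,0,0]]'|grep -E 'pos|force|clock'
```

```text
clock: 21.25
position: [0.4981, 0.0749, 0.0271]
force: [-0.2, -0.2, 0.9]
clock: 21.5
position: [0.4981, 0.0749, 0.0252]
force: [0.9, 0.3, 0.6]
clock: 21.75
position: [0.4982, 0.075, 0.0242]
force: [-0.6, 1.1, 1.2]
```

```bash
python3 -m pendant '[[1,0,0,0],[0,0,0,0]]'|grep -E 'pos|force|clock'; python3 -m pendant '[[1,0,0,0],[0,0,0,0]]'|grep -E 'pos|force|clock'
```

```text
clock: 22.0
position: [0.4982, 0.0749, 0.0232]
force: [-0.7, 0.0, -0.0]
clock: 22.25
position: [0.4982, 0.0749, 0.0222]
force: [-1.3, -0.4, -0.5]
```

```bash
python3 -m pendant '[[1,0,0,0],[0,0,0,0]]'|grep -E 'pos|force|clock'
```

```text
clock: 22.5
position: [0.4982, 0.0749, 0.0212]
force: [-0.0, 0.0, -0.8]
```

```bash
python3 -m pendant '[[1,0,0,0],[0,0,0,0]]'|grep -E 'pos|force|clock'; python3 -m pendant '[[1,0,0,0],[0,0,0,0]]'|grep -E 'pos|force|clock'
```

```text
clock: 22.75
position: [0.4982, 0.0749, 0.0202]
force: [-0.2, -0.1, -0.3]
clock: 23.0
position: [0.4982, 0.0749, 0.0192]
force: [0.6, -0.4, 0.5]
```

```bash
python3 -m pendant '[[1,0,0,0],[0,0,0,0]]'|grep -E 'pos|force|clock';python3 -m pendant '[[0.7,0,0,0],[0,0,0,0]]'|grep -E 'pos|force|clock'
```

```text
clock: 23.25
position: [0.4982, 0.0749, 0.0182]
force: [0.6, 0.9, -0.8]
clock: 23.5
position: [0.4982, 0.0749, 0.0175]
force: [-0.2, -0.4, -0.2]
```

```bash
python3 -m pendant '[[0.7,0,0,0],[0,0,0,0]]'|grep -E 'pos|force|clock'; python3 - <<'E'
from h import *
fs=grab_frame("side"); crop(fs,220,190,100,80,8,"side12.png")
E
```

```text
clock: 23.75
position: [0.4983, 0.0749, 0.0169]
force: [-0.2, -0.9, -0.3]
```

View pics/side12.png

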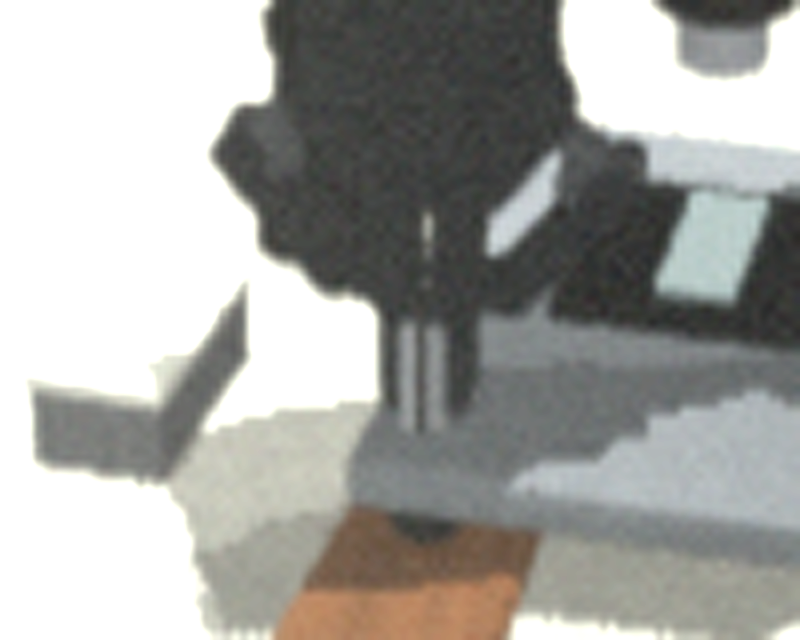

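```bash
python3 -m pendant '[[0.8,0,0,0],[0,0,0,0]]'|grep -E 'pos|force|clock';python3 -m pendant '[[0.8,0,0,0],[0,0,0,0]]'|grep -E 'pos|force|clock'
```

```text
clock: 24.05
position: [0.4982, 0.075, 0.0161]
force: [0.3, -0.2, 1.0]
clock: 24.3
position: [0.4982, 0.0749, 0.0152]
force: [-0.3, -0.0, -1.0]
```

```bash
python3 -m pendant '[[0.8,0,0,0],[0,0,0,0]]'|grep -E 'pos|force|clock';python3 -m pendant '[[0.8,0,0,0],[0,0,0,0]]'|grep -E 'pos|force|clock'
```

```text
clock: 24.55
position: [0.4982, 0.0749, 0.0145]
force: [-0.0, 0.2, 0.4]
clock: 24.8
position: [0.4982, 0.0749, 0.0137]
force: [0.3, 1.0, 0.3]
```

```bash
python3 -m pendant '[[0.8,0,0,0],[0,0,0,0]]'|grep -E 'pos|force|clock'
```

```text
clock: 25.05
position: [0.4982, 0.0749, 0.0128]
force: [-0.2, 0.7, -1.5]
```

```bash
python3 -m pendant '[[1,0,0,0],[0,0,0,0]]'|grep -E 'pos|force|clock';python3 -m pendant '[[1,0,0,0],[0,0,0,0]]'|grep -E 'pos|force|clock'
```

```text
clock: 25.3
position: [0.4983, 0.0749, 0.0119]
force: [0.3, -0.4, 0.9]
clock: 25.55
position: [0.4985, 0.075, 0.0115]
force: [-4.4, -0.8, 18.9]
```

```bash
python3 -m pendant '[[1,0,0,0],[0,0,0,0]]'|grep -E 'pos|force|clock'; python3 - <<'E'
from h import *
fs=grab_frame("side"); crop(fs,220,190,100,80,8,"side13.png")
E
```

```text
clock: 25.8
position: [0.4986, 0.075, 0.0112]
force: [-9.3, -1.8, 37.1]
```

View pics/side13.png

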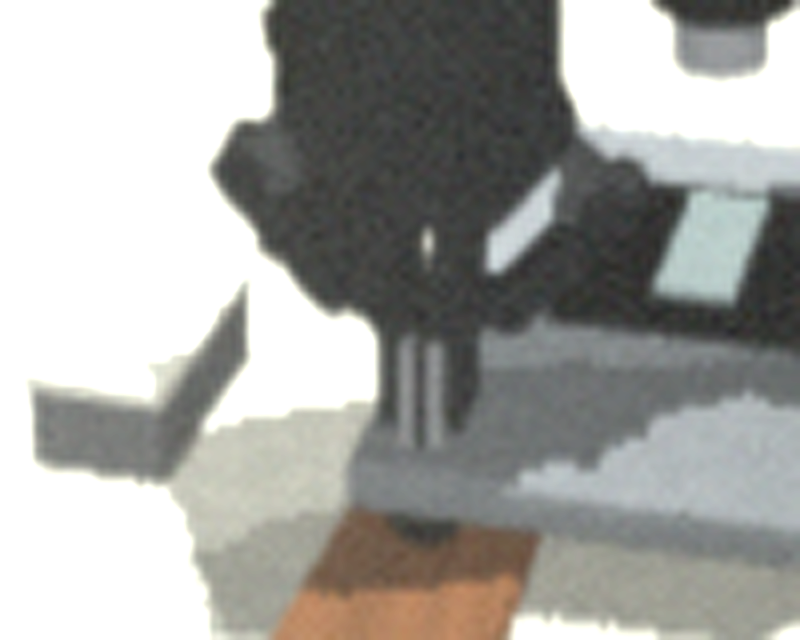

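The batched step went too far, reaching 37 N. The wedge holds stiffly, so I'll back off to about 10 N.

```bash
python3 -m pendant '[[-1.4,0,0,0],[0,0,0,0],[0,0,0,0]]'|grep -E 'pos|force|clock'; python3 - <<'E'
from h import *
ft=grab_frame("top"); fs=grab_frame("side"); crop(fs,220,180,160,120,5,"side14.png"); crop(ft,170,170,160,120,5,"top14.png")
s=bot.observe();print(s["force"],s["position"],s["clock"])
E
```

```text
clock: 26.22
position: [0.4985, 0.075, 0.0117]
force: [-3.4, -1.4, 11.7]
[-2.25076568 -0.81277289 11.92750243] [0.49839382 0.07497271 0.01164262] 26.325
```

View pics/side14.png

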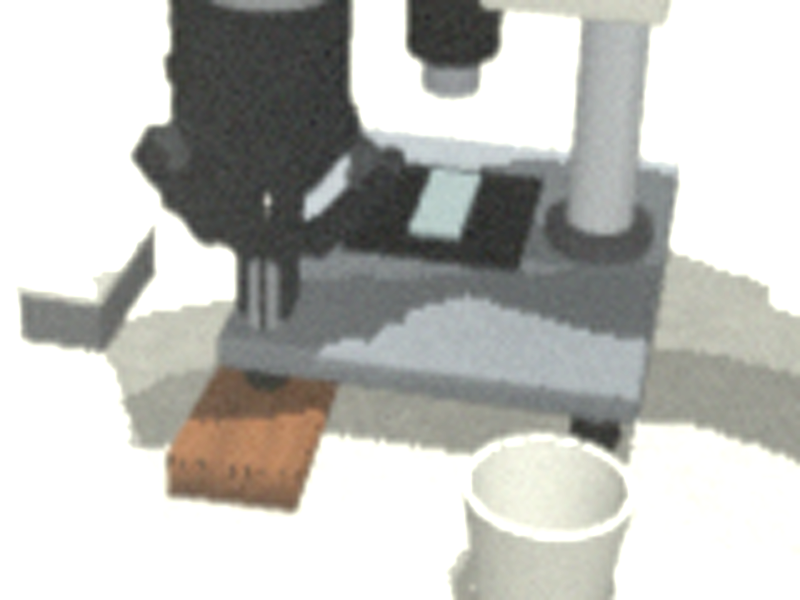

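View pics/top14.png

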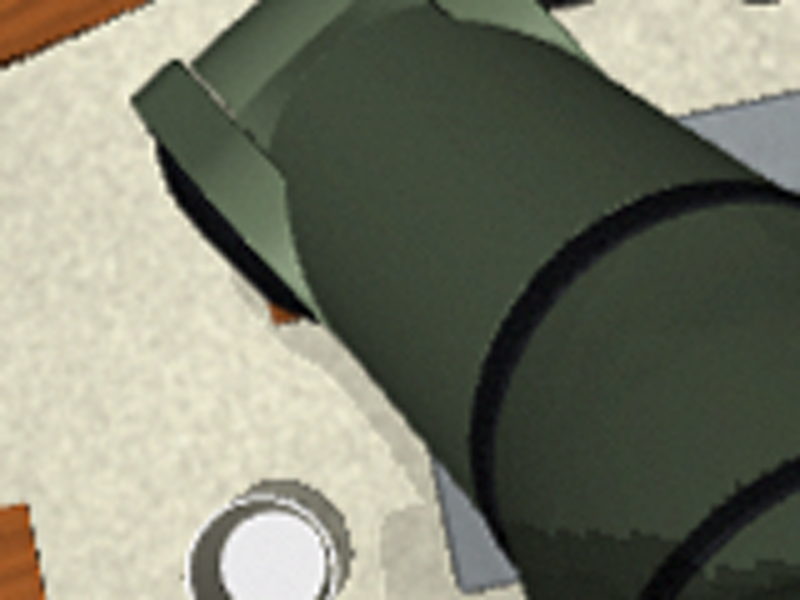

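```bash
python3 -m pendant '[[-0.1,0,0,0],[0,0,0,0],[0,0,0,0],[0,0,0,0],[0,0,0,0]]'|grep -E 'pos|force|clock'; python3 -m pendant '[[0,0,0,0],[0,0,0,0],[0,0,0,0],[0,0,0,0]]'|grep -E 'pos|force|clock'
```

```text
clock: 26.95
position: [0.4984, 0.075, 0.0117]
force: [-2.5, -0.2, 10.4]
clock: 27.45
position: [0.4984, 0.075, 0.0117]
force: [-2.4, -0.7, 11.1]
```

```bash
python3 -c "
from workcell import job_done
print(job_done())"
```

```text
the job is handed in; nothing more can be done
None
```

I pushed the wedge (the one farthest to the robot's right) under the scope's short foot until it was snug. I handed the job in at 27.5 s, with the closed fingertips still pressing on that corner of the base plate.

- **Wedge:** I pushed it thin end first with the half-closed fingers. The push force rose to about 7 N at the end. By my estimate the foot sat at about wedge x +22 mm and within about 4 mm of its centre line.
- **Press:** the force held steady at 10 to 11 N. The plate was stiff under it, about 18 N per mm, and did not tip.
- **Too-hard press:** on first touch one extra step took the press to about 39 N (37 N downwards) for a moment. That was the fingertips rather than the arm or gripper body, and I backed off at once. The side pictures afterwards showed the scope and wedge heel unmoved to within about a pixel.
- **Disagreement:** the fingertips turned out to be about 35 mm higher than the reported TCP height, so I set heights by camera and touch instead. The side camera put the scope up to 8 mm away from the top camera's estimate. I used the top camera's figure.
- **Other objects:** I never touched the torch, tub or slide box. The tub and slide box look unmoved in the last pictures. The torch was last seen before the final descent, still standing in its place.

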